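Complete the cruet stand and hold it up level

TASK

Stand the salt shaker upright in the middle of the empty round pad of the wooden cruet stand and let go of it. Then take the stand by its upright handle, lift it about 10 cm or a little more straight up off the worktop and finish still holding it there, level and steady, with the salt shaker and the herb jar standing on their pads. Keep the stand level all the way, and leave the other spice jar and the mug where they are.

Things in the scene. Friction and masses are not known exactly. Their poses are not given: they have to be found in the camera images.
- stand: Light-wood cruet stand, 0.42 kg, loose, on the worktop at any yaw. Origin: centre of its underside, z up. Base plank 74 (x) by 224 (y) mm, top 16 mm up. 80 mm to either side along its y: a raised round pad, 60 mm across, flat cork top 40 mm up, no rim. Upright handle board in the middle, 14 mm thick (x), 44 mm wide (y), its rounded top 150 mm up.
- handle (a point): Grip point in the handle, on the stand's vertical centre line, 130 mm above its underside; axes as the stand. The handle's broad flat faces look along the stand's +x and -x: take it with the fingers closing along x.
- free_pad (a point): Centre of the top of the empty pad: 80 mm along the stand's +y, 40 mm above its underside.
- taken_pad (a point): Centre of the top of the pad that carries the herb jar: 80 mm along the stand's -y, 40 mm above its underside.
- salt_shaker: Salt shaker standing upright on the worktop: round, clear body and grey domed cap, 44 mm across, 90 mm tall (glass to 66 mm up, cap above narrows to 34 mm), about 0.1 kg; it leans up to 0.03 rad on its foot. Origin: centre of its underside, z up. It and the spice jar may have changed places.
- herb_jar: Glass spice jar with a ribbed cap, 45 mm across, 106 mm tall, 0.11 kg, loose, already standing on the stand's other pad. Origin: centre of its underside, z up.
- spice_jar: Bystander: glass spice jar with a ribbed cap, 45 mm across, 106 mm tall, standing on the worktop. Origin: centre of its underside.
- mug: Bystander: white mug with a handle, 92x127 mm, 95 mm tall, on the worktop to the left of the stand. Origin: centre of its underside.
Not all that is in view belongs to the job. Leave any pink or turquoise look-alike of the salt_shaker alone.

How it is judged:
On the way:
1. the salt shaker stands upright on the empty pad, released, with the stand still on the worktop (distance between salt_shaker and free_pad below 0.015 m and angle between salt_shaker's own z axis and vertical below 0.12 rad and distance between herb_jar and taken_pad below 0.02 m and contact force between the fingers and salt_shaker below 0.3 N and height (world z) of stand below 0.008 m and linear speed of salt_shaker below 0.02 m/s), for 0.3 s.
At the end, for the whole second after the job is handed in: Stand held by the handle (TCP within 45 mm of grip point, over 2 N), underside over 80 mm up, under 250 mm from its start, tilt under 0.1 rad, under 20 mm/s and 0.1 rad/s; shaker within 15 mm and herb jar within 20 mm of pad centres, upright to 0.12 rad; shaker not held; bystanders not touching (distance between salt_shaker and free_pad below 0.015 m and angle between each of salt_shaker, herb_jar's own z axis and vertical below 0.12 rad and distance between herb_jar and taken_pad below 0.02 m and contact force between the fingers and salt_shaker below 0.3 N and height (world z) of stand above 0.08 m and distance of stand from where it was at the start of the episode below 0.25 m and angle between stand's own z axis and vertical below 0.1 rad and linear speed of stand below 0.02 m/s and angular speed of stand below 0.1 rad/s and contact force between the fingers and stand above 2 N and contact force between stand and mug below 0.3 N and contact force between stand and spice_jar below 0.3 N and distance between the grasp point and handle below 0.045 m); the arm keeps its last pose, push and grip.
It fails at once if the stand is tipped more than 0.25 rad (angle between stand's own z axis and vertical above 0.25 rad).
It fails at once if the salt shaker is tipped over (angle between salt_shaker's own z axis and vertical above 0.9 rad).
It fails at once if the herb jar is tipped or comes off its pad (angle between herb_jar's own z axis and vertical above 0.5 rad or distance between herb_jar and taken_pad above 0.04 m).
It fails at once if the other spice jar or the mug is moved more than 30 mm (distance of any of spice_jar, mug from where it was at the start of the episode above 0.03 m).
It also fails if it takes over 54 s, if anything falls off the work surface, if the arm or the gripper's body presses on something with over 40 N, if the wrist force passes 120 N, or if a joint passes its speed limit or range.

ROBOT

A 6-joint arm with a two-finger parallel gripper is mounted at the origin on a cart in front of the work surface, level with it; the furniture and walls round the work are solid. World frame = base frame: x ahead of the robot, y to its left, z up, the work surface at z = 0. Lengths are in m, angles in rad, forces in N, time in s.
With the tool pointing down it reaches from about 0.35 to 0.95 m from the base axis. Payload 17.4 kg.
Tool frame: the origin (TCP) lies between the finger pads, 19 mm behind the fingertips; this is the grasp point; z points along the fingers, y is the line along which they close (so a half turn about z gives the same grasp; the last joint's range is limited). The gripper opens to 93 mm and grips with 3 to 60 N. Pads are 15 mm wide; open, the fingers measure 128 mm over their backs; the gripper's body (75 mm by 188 mm) begins 65 mm behind the grasp point.
Start: joints at [-1.232, 0.116, 1.442, -0, 1.584, -0.038], TCP at [0.248, -0.628, 0.237] pointing down, gripper open.
Joint ranges: [-2.83, 2.83], [-0.83, 2.19], [0.07, 2.5], [-1.14, 4.28], [0.01, 3], [-2.97, 2.97]. Speed limits (rad/s): [1.89, 1.89, 2.22, 3.14, 3.14, 3.14].

INTERFACE

Orientations are given as a unit quaternion [w, x, y, z].
In Python, from plant import * gives the robot as it stands.
- The arm moves only by the shell command python3 -m crank 'ROWS' [FORCE]. ROWS is a JSON object of lists of equal length, an entry for each row: "dp": the shift along the world's x, y, z in units of 50 mm (1.0 is 50 mm), a list of three; "rotation": the turn, a rotation vector about the world's x, y, z in units of 5 degrees (1.0 is 5 degrees), a list of three; "gripper": the closure, from -1 (fully open) to 1 (shut). A call has 1 to 20 rows; each row shifts and turns the commanded pose from where the row before left it; what a row does not reach is not made up. A row lasts 1/8 s, in which the tool goes at most 62.5 mm and 10.7 degrees, less where a joint would pass 70% of its speed; a pose out of reach is approached as far as the arm can. A call with a number of a shift or a turn outside -1 to 1 is refused whole. A call with a gripper value outside its range is refused whole. The fingers move at their own pace and stop on an object; FORCE is the grip in N (left out, the last holds). Time passes only in rows, so rows that do not move let the fingers close. It gives the time, the measured TCP pose, the force, the opening and the grip force at its end, in the units of the state.
- get_obs(): the state, without advancing time (a new reading comes with each control period).
- read_camera(name): name is "side" or "top"; returns a dict with "img" (384x512x3 uint8, red, green, blue), "z_map" (384x512 float32, m along the optical axis (not along the pixel's ray), 0 where there is no reading), "camera_matrix" (3x3 intrinsics, pixels), "distortion" ([k1, k2, p1, p2, k3] as OpenCV has them; the pictures are not rectified), "origin" and "orientation" of the camera in the world. Camera axes: x right, y down, z forward; pixel columns grow to the right and rows downward; lengths in m; the calibration is good to about 2 mm. A picture is of the moment at which its call begins.
- finish_job(): hands the job in; it is judged then, once.
Trained networks look in a picture, given as the dict that the camera call returned (one of the last four; its "shot" number tells which), for a name from the list of things; names that differ only in an ending like _2 or _b are one class to them, and where a whole thing is asked for, a point or a joint stands for the part that bears it (a point fixed in the world has none). Each returns a list of dicts, best first, with "p" (0 to 1); they miss things now and then, are a little off and sometimes report something else, mostly with a low value. They report only what shows in the picture. A call takes as long as a camera call. They do not tell look-alikes from the thing itself.
- search_frame(query, picture): "location" ([x, y, z] in m, in world coordinates, good to about 4 mm: the middle of the surface that is visible of it).
The state is a dict: "time_s": time; "joint_pos": joint angles; "dq": joint speeds; "joint_efforts": joint torques, N m; "position": TCP position; "eef_rot": TCP orientation; "wrist_force": force on the tool from outside, world axes, zero at the start; "moment": the same for the moment, N m; "finger_gap": opening from 0.0 (shut) to 1.0 (fully open); "gripper_force": force on a finger pad.
Only numpy, scipy, OpenCV 4.12 (cv2) and the standard library are available. Lean on these libraries where they do the work, as an engineer would, in place of code of your own. Each camera call takes 0.05 s, during which the arm holds its last target. There are 200 camera calls.

## Working session

There is one attempt and no reset: what is moved stays moved. The work goes in short steps, Python scripts to look and compute and a shell command to move; the robot and the scene stay as the last step left them, time stands still between calls to the robot, and variables do not carry over. Pictures are saved under pics/ and viewed, at most 10 in all, crops included, and the job is handed in when it is done.

```bash
mkdir -p pics
cat > h.py <<'E'
from plant import *
import numpy as np, cv2
from scipy.spatial.transform import Rotation as R
def quat(q): return R.from_quat([q[1],q[2],q[3],q[0]])
def rot(o):
    o=np.array(o); return o if o.shape==(3,3) else quat(o).as_matrix()
def cloud(c):
    z=c["z_map"]; h,w=z.shape
    u,v=np.meshgrid(np.arange(w),np.arange(h))
    p=cv2.undistortPoints(np.stack([u,v],-1).reshape(-1,1,2).astype(float),np.array(c["camera_matrix"]),np.array(c["distortion"])).reshape(h,w,2)
    P=np.dstack([p[...,0]*z,p[...,1]*z,z])@rot(c["orientation"]).T+np.array(c["origin"])
    P[z==0]=np.nan
    return P
def proj(c,X):
    M=rot(c["orientation"]); 
    return cv2.projectPoints((np.atleast_2d(X)-np.array(c["origin"]))@M,np.zeros(3),np.zeros(3),np.array(c["camera_matrix"]),np.array(c["distortion"]))[0].reshape(-1,2)
E
python3 - <<'E'
from h import *
ims=[]
for n in ["side","top"]:
    c=read_camera(n); ims.append(c["img"]); np.savez(n+"0.npz",P=cloud(c),img=c["img"])
    print(n,np.round(c["origin"],3))
    for q in ["salt_shaker","stand","handle","free_pad","herb_jar","spice_jar","mug"]:
        for d in search_frame(q,c)[:4]:
            print(q,np.round(d["location"],3),round(d["p"],2),proj(c,d["location"]).round()[0])
    cv2.imwrite(f"pics/{n}0.png",cv2.cvtColor(c["img"],cv2.COLOR_RGB2BGR))
o=get_obs(); print(o["time_s"],o["eef_rot"],quat(o["eef_rot"]).as_matrix().round(3))
E
```

```text
side [-0.208  0.533  0.737]
salt_shaker [ 0.624 -0.193  0.048] 0.79 [280. 164.]
salt_shaker [ 0.615 -0.11   0.042] 0.65 [263. 174.]
salt_shaker [ 0.619 -0.283  0.048] 0.61 [300. 156.]
stand [0.55  0.092 0.028] 0.97 [225. 209.]
handle [0.547 0.09  0.023] 0.88 [226. 210.]
free_pad [0.553 0.091 0.03 ] 0.78 [224. 208.]
herb_jar [0.531 0.174 0.106] 0.65 [202. 202.]
mug [0.389 0.38  0.062] 0.81 [159. 278.]
top [0.257 0.09  1.437]
salt_shaker [ 0.613 -0.114  0.079] 0.58 [302. 156.]
salt_shaker [ 0.633 -0.196  0.066] 0.52 [326. 152.]
salt_shaker [ 0.624 -0.285  0.069] 0.45 [353. 154.]
stand [0.548 0.07  0.015] 0.68 [246. 179.]
handle [0.551 0.071 0.019] 0.62 [245. 178.]
free_pad [0.545 0.075 0.014] 0.96 [244. 180.]
free_pad [ 0.632 -0.198  0.067] 0.43 [326. 152.]
herb_jar [0.539 0.167 0.145] 0.53 [215. 174.]
spice_jar [0.545 0.068 0.017] 0.69 [246. 180.]
spice_jar [ 0.455 -0.216  0.106] 0.57 [336. 203.]
0.8 [9.76596486e-06 9.82306166e-01 1.87282127e-01 2.67998146e-05] [[ 0.93   0.368  0.   ]
 [ 0.368 -0.93  -0.   ]
 [ 0.     0.    -1.   ]]
```

View pics/side0.png

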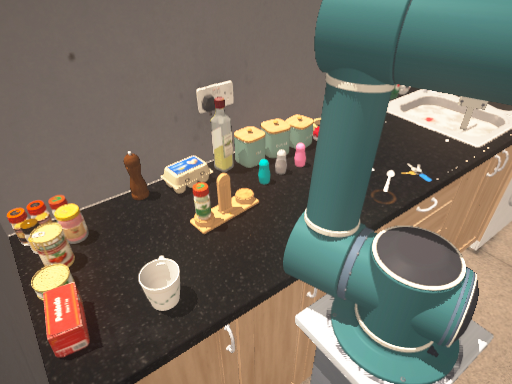

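View pics/top0.png

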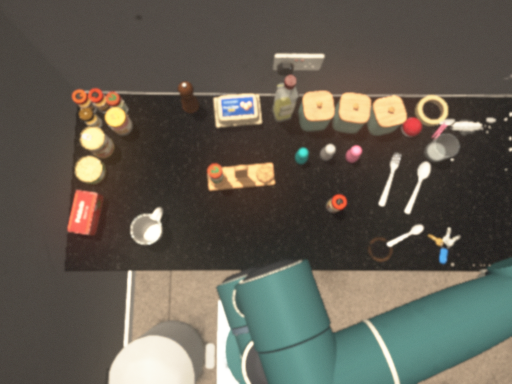

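The three salt_shaker candidates in the side view are turquoise (263,172), clear with a grey cap (281,162) and pink (300,154). Only the middle one fits the description. The stand runs from the herb jar at (202,202) to the empty pad at (244,196). Next I'll confirm in a crop and measure.

Run:
```python
from h import *
s=np.load("side0.npz"); t=np.load("top0.npz")
a=s["img"][135:195,240:325]; b=t["img"][135:195,280:375]
a=cv2.resize(a,(390,276),interpolation=2); b=cv2.resize(b,(390,276),interpolation=2)
cv2.imwrite("pics/crop.png",cv2.cvtColor(np.hstack([a,b]),cv2.COLOR_RGB2BGR))
for n,d in(("side",s),("top",t)):
    P=d["P"]; q=P.reshape(-1,3); z=q[:,2]
    m=(abs(q[:,0]-.63)<.035)&(abs(q[:,1]+.195)<.035)&(z>.012)&(z<.12)
    p=q[m]; print(n,"shaker",len(p),p.min(0).round(3),p.max(0).round(3))
    for lo,hi in((.012,.04),(.04,.066),(.066,.08),(.08,.1)):
        k=p[(p[:,2]>lo)&(p[:,2]<hi)]
        if len(k): print(lo,len(k),k.mean(0).round(4),k.min(0).round(3),k.max(0).round(3))
    m=(abs(q[:,0]-.545)<.08)&(abs(q[:,1]-.08)<.16)&(z<.2)
    p=q[m]
    for nm,lo,hi in(("plank",.008,.022),("pad",.034,.046),("handle/jar",.1,.16)):
        k=p[(p[:,2]>lo)&(p[:,2]<hi)]
        if len(k)>4:
            r=cv2.minAreaRect(k[:,:2].astype(np.float32)); print(nm,len(k),np.round(r[0],3),np.round(r[1],3),round(r[2],1))
    k=p[(p[:,2]>.034)&(p[:,2]<.046)&(p[:,1]<.04)]; print("freepad",len(k),k.mean(0).round(4),k.min(0).round(3),k.max(0).round(3))
    k=p[(p[:,2]>.1)&(p[:,2]<.165)&(p[:,1]<.13)]; print("handle",len(k),k.mean(0).round(4),k.min(0).round(3),k.max(0).round(3))
    k=p[(p[:,2]>.135)&(p[:,2]<.165)&(p[:,1]>.13)]; print("herb",len(k),k.mean(0).round(4),k.min(0).round(3),k.max(0).round(3))
    m=(q[:,0]>.3)&(q[:,0]<.9)&(abs(q[:,1])<.4)&(z<.01)&(z>-.03); print("table z",np.nanmedian(q[m][:,2]))
```

```text
side shaker 224 [ 0.612 -0.221  0.013] [ 0.651 -0.182  0.091]
0.012 74 [ 0.6239 -0.1949  0.0265] [ 0.612 -0.221  0.013] [ 0.644 -0.182  0.04 ]
0.04 75 [ 0.6263 -0.1972  0.0515] [ 0.615 -0.221  0.04 ] [ 0.648 -0.184  0.066]
0.066 32 [ 0.6264 -0.198   0.0732] [ 0.618 -0.214  0.067] [ 0.638 -0.188  0.08 ]
0.08 43 [ 0.6326 -0.2025  0.0863] [ 0.619 -0.216  0.081] [ 0.651 -0.189  0.091]
plank 633 [0.555 0.088] [0.074 0.224] 6.0
pad 324 [0.553 0.088] [0.058 0.215] 8.3
handle/jar 529 [0.557 0.13 ] [0.046 0.126] 15.4
freepad 179 [0.5606 0.0107 0.0405] [ 0.535 -0.018  0.034] [0.595 0.038 0.044]
handle 205 [0.5517 0.0908 0.1273] [0.546 0.065 0.1  ] [0.564 0.11  0.153]
herb 162 [0.5415 0.1705 0.1455] [0.524 0.148 0.136] [0.569 0.191 0.15 ]
table z 0.001375092861636451
top shaker 174 [ 0.618 -0.225  0.012] [ 0.656 -0.186  0.094]
0.012 35 [ 0.6282 -0.1958  0.0289] [ 0.618 -0.216  0.012] [ 0.655 -0.186  0.039]
0.04 48 [ 0.6306 -0.1994  0.0524] [ 0.62  -0.224  0.041] [ 0.653 -0.188  0.066]
0.066 17 [ 0.632  -0.2052  0.0744] [ 0.623 -0.225  0.067] [ 0.656 -0.19   0.078]
0.08 74 [ 0.6386 -0.2057  0.0865] [ 0.624 -0.221  0.08 ] [ 0.655 -0.19   0.094]
plank 674 [0.552 0.06 ] [0.121 0.273] 5.1
pad 305 [0.55  0.084] [0.059 0.217] 11.4
handle/jar 295 [0.558 0.129] [0.043 0.124] 15.7
freepad 231 [0.565  0.0063 0.0394] [ 0.535 -0.023  0.034] [0.593 0.035 0.046]
handle 97 [0.5546 0.0865 0.136 ] [0.548 0.066 0.101] [0.567 0.108 0.154]
herb 165 [0.5463 0.1667 0.1455] [0.526 0.145 0.136] [0.569 0.188 0.153]
table z -0.0001036426676532809
```

View pics/crop.png

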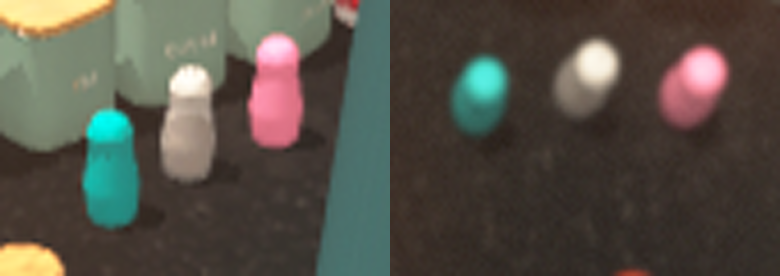

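The middle one, clear with a grey cap, is the target at about (0.637, -0.204). Next I'll check clearance to the canisters and bottle behind it, and get the rotation vectors.

Run:
```python
from h import *
q=np.vstack([np.load(n+"0.npz")["P"].reshape(-1,3) for n in("side","top")])
q=q[np.isfinite(q[:,0])&(q[:,2]>.1)&(q[:,2]<.5)&(q[:,0]>.6)&(q[:,0]<1)]
for y in np.arange(-.4,.26,.05):
    k=q[abs(q[:,1]-y)<.025]
    if len(k)>3: print(round(y,2),"xmin",np.percentile(k[:,0],2).round(3),"zmax of x<.85",k[k[:,0]<.85][:,2].max(initial=0).round(3),len(k))
```

```text
-0.4 xmin 0.723 zmax of x<.85 0.123 2842
-0.35 xmin 0.744 zmax of x<.85 0.125 2622
-0.3 xmin 0.721 zmax of x<.85 0.137 3048
-0.25 xmin 0.727 zmax of x<.85 0.134 3071
-0.2 xmin 0.735 zmax of x<.85 0.126 3005
-0.15 xmin 0.728 zmax of x<.85 0.294 3235
-0.1 xmin 0.76 zmax of x<.85 0.296 2556
-0.05 xmin 0.757 zmax of x<.85 0.295 3885
-0.0 xmin 0.801 zmax of x<.85 0.293 3056
0.05 xmin 0.855 zmax of x<.85 0.0 3006
0.1 xmin 0.855 zmax of x<.85 0.29 3103
0.15 xmin 0.856 zmax of x<.85 0.0 3254
0.2 xmin 0.855 zmax of x<.85 0.0 3365
0.25 xmin 0.795 zmax of x<.85 0.173 3768
```

```bash
python3 -m crank '{"dp":[[0.65,0.7,0],[0.65,0.7,0],[0.65,0.7,0],[0.65,0.7,0],[0.65,0.7,0],[0.65,0.7,0],[0.65,0.7,0],[0.65,0.7,0],[0.65,0.7,0],[0.65,0.7,0],[0.65,0.7,0],[0.65,0.7,0],[0,0,-0.5],[0,0,-0.5],[0,0,0],[0,0,0]],"rotation":[[0,0,0],[0,0,0],[0,0,0],[0,0,0],[0,0,0],[0,0,0],[0,0,0],[0,0,0],[0,0,0],[0,0,0],[0,0,0],[0,0,0],[0,0,0],[0,0,0],[0,0,0],[0,0,0]],"gripper":[-0.3,-0.3,-0.3,-0.3,-0.3,-0.3,-0.3,-0.3,-0.3,-0.3,-0.3,-0.3,-0.3,-0.3,-0.3,-0.3]}' 20
python3 - <<'E'
from h import *
c=read_camera("side"); np.savez("side1.npz",P=cloud(c),img=c["img"])
q=cloud(c).reshape(-1,3)
m=(abs(q[:,0]-.635)<.04)&(abs(q[:,1]+.2)<.04)&(q[:,2]>.04)&(q[:,2]<.093)
p=q[m]; print(len(p),p.min(0).round(3),p.max(0).round(3))
cv2.imwrite("pics/s1.png",cv2.cvtColor(cv2.resize(c["img"][90:210,200:350],(750,600)),cv2.COLOR_RGB2BGR))
o=get_obs();print(np.round(o["position"],4),o["finger_gap"])
E
```

```text
time_s: 2.8
position: [0.6386, -0.2079, 0.1887]
eef_rot: [0.0, 0.982, 0.187, 0.001]
wrist_force: [0.4, 0.2, -0.2]
finger_gap: 0.655
gripper_force: 0.0
147 [ 0.614 -0.22   0.04 ] [ 0.652 -0.185  0.091]
[ 0.6387 -0.2079  0.189 ] 0.6554821433415543
```

View pics/s1.png

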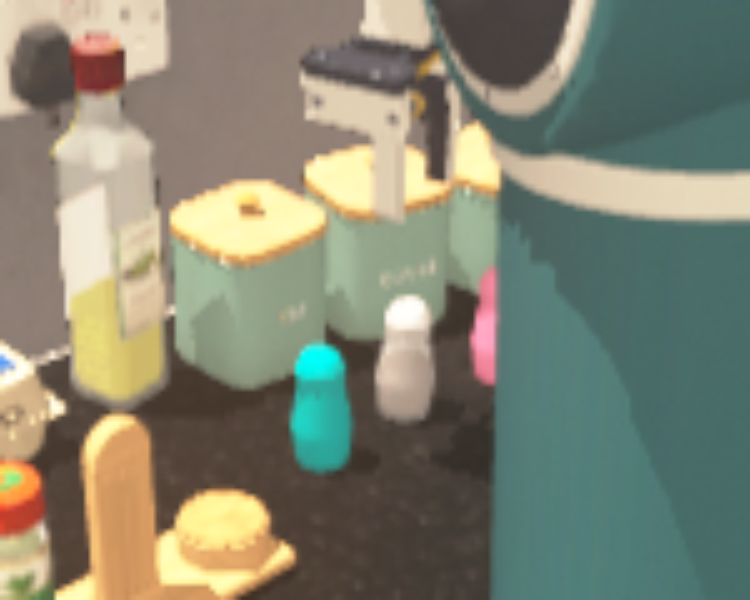

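The gripper hangs right above the grey shaker (crop: fingers near (390,150), shaker near (405,360)). I'll descend and close.

```bash
python3 -m crank '{"dp":[[-0.03,0.07,-0.4],[0,0,-0.4],[0,0,-0.4],[0,0,-0.4],[0,0,-0.4],[0,0,-0.4],[0,0,-0.36],[0,0,0],[0,0,0],[0,0,0],[0,0,0],[0,0,0],[0,0,0],[0,0,0]],"rotation":[[0,0,0],[0,0,0],[0,0,0],[0,0,0],[0,0,0],[0,0,0],[0,0,0],[0,0,0],[0,0,0],[0,0,0],[0,0,0],[0,0,0],[0,0,0],[0,0,0]],"gripper":[-0.3,-0.3,-0.3,-0.3,-0.3,-0.3,-0.3,-0.3,0.5,0.5,0.5,0.5,0.5,0.5]}' 12
```

```text
time_s: 4.6
position: [0.6373, -0.2043, 0.0502]
eef_rot: [0.0, 0.982, 0.187, 0.001]
wrist_force: [0.5, -1.4, 5.7]
finger_gap: 0.438
gripper_force: 12.2
```

```bash
python3 -m crank '{"dp":[[0,0,0.2],[0,0,0.4],[0,0,0.6],[0,0,0.6],[0,0,0.6],[-0.1,0.28,0],[-0.1,0.28,0],[-0.1,0.28,0],[-0.1,0.28,0],[-0.1,0.28,0],[-0.1,0.28,0],[-0.1,0.28,0],[-0.1,0.28,0],[-0.1,0.28,0],[-0.1,0.28,0],[-0.1,0.28,0],[-0.1,0.28,0],[-0.1,0.28,0],[-0.1,0.28,0],[-0.06,0.3,0]],"rotation":[[0,0,0],[0,0,0],[0,0,0],[0,0,0],[0,0,0],[0,0,1],[0,0,1],[0,0,1],[0,0,1],[0,0,1],[0,0,1],[0,0,1],[0,0,1],[0,0,1],[0,0,1],[0,0,1],[0,0,1],[0,0,1],[0,0,1],[0,0,1]],"gripper":[0.5,0.5,0.5,0.5,0.5,0.5,0.5,0.5,0.5,0.5,0.5,0.5,0.5,0.5,0.5,0.5,0.5,0.5,0.5,0.5]}'
python3 -m crank '{"dp":[[0,0,0],[0,0,0]],"rotation":[[0,0,0],[0,0,0]],"gripper":[0.5,0.5]}'
python3 - <<'E'
from h import *
o=get_obs();T=np.array(o["position"]);print(T.round(4),quat(o["eef_rot"]).as_matrix().round(3).tolist())
ims=[]
for n in["side","top"]:
    c=read_camera(n); q=cloud(c).reshape(-1,3)
    p=q[(np.hypot(q[:,0]-T[0],q[:,1]-T[1])<.04)]
    for lo,hi in((.034,.046),(.14,.165),(.165,.185)):
        k=p[(p[:,2]>lo)&(p[:,2]<hi)]
        if len(k)>3: print(n,lo,len(k),k.min(0).round(3),k.max(0).round(3))
    k=proj(c,T)[0].astype(int); v,u=k[1],k[0]
    ims.append(cv2.resize(c["img"][v-50:v+70,u-60:u+60],(400,400)))
cv2.imwrite("pics/s2.png",cv2.cvtColor(np.hstack(ims),cv2.COLOR_RGB2BGR))
E
```

```text
time_s: 7.1
position: [0.5637, 0.0073, 0.1709]
eef_rot: [0.0, 0.664, 0.748, 0.0]
wrist_force: [0.6, 0.6, -0.2]
finger_gap: 0.439
gripper_force: 11.8
time_s: 7.35
position: [0.564, 0.0065, 0.1701]
eef_rot: [0.0, 0.666, 0.746, 0.0]
wrist_force: [0.8, -0.2, -0.8]
finger_gap: 0.439
gripper_force: 11.8
[0.564  0.0065 0.1701] [[-0.113, 0.994, 0.001], [0.994, 0.113, -0.0], [-0.0, 0.001, -1.0]]
side 0.034 180 [ 0.533 -0.018  0.034] [0.593 0.037 0.045]
side 0.14 104 [ 0.528 -0.006  0.14 ] [0.592 0.03  0.165]
side 0.165 119 [ 0.525 -0.004  0.165] [0.597 0.029 0.185]
top 0.034 34 [ 0.547 -0.019  0.034] [0.575 0.035 0.044]
```

View pics/s2.png

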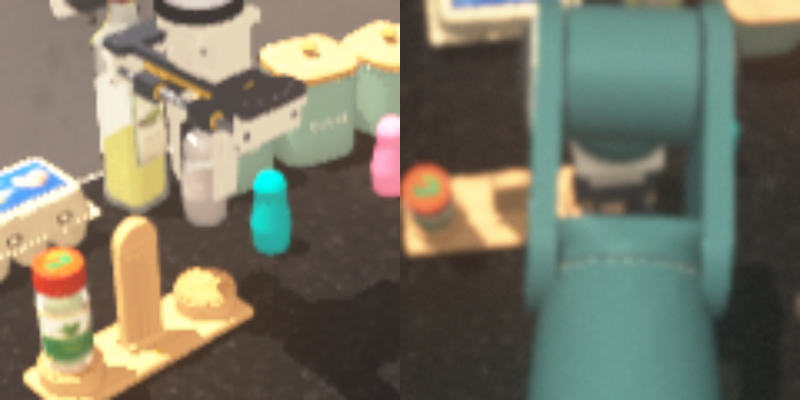

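The shaker is held upright at left crop (205,180), above the empty pad at (205,290). Lowering.

```bash
python3 -m crank '{"dp":[[0,0.02,-0.4],[0,0,-0.4],[0,0,-0.35],[0,0,-0.2],[0,0,-0.1],[0,0,-0.05],[0,0,0],[0,0,0]],"rotation":[[0,0,0],[0,0,0],[0,0,0],[0,0,0],[0,0,0],[0,0,0],[0,0,0],[0,0,0]],"gripper":[0.5,0.5,0.5,0.5,0.5,0.5,0.5,0.5]}'
python3 - <<'E'
from h import *
c=read_camera("side"); q=cloud(c).reshape(-1,3)
T=get_obs()["position"]
p=q[(abs(q[:,0]-T[0])<.032)&(abs(q[:,1]-T[1])<.032)]
for lo,hi in((.034,.046),(.05,.06),(.06,.07)):
    k=p[(p[:,2]>lo)&(p[:,2]<hi)]
    if len(k)>3: print(lo,len(k),k.min(0).round(3),k.max(0).round(3))
E
```

```text
time_s: 8.45
position: [0.5641, 0.0079, 0.0949]
eef_rot: [0.0, 0.665, 0.747, 0.0]
wrist_force: [0.7, 0.2, -1.2]
finger_gap: 0.438
gripper_force: 11.8
0.034 107 [ 0.535 -0.019  0.034] [0.59  0.038 0.046]
0.05 29 [ 0.54  -0.003  0.051] [0.565 0.028 0.06 ]
0.06 30 [ 0.54  -0.001  0.06 ] [0.569 0.029 0.069]
```

```bash
python3 -m crank '{"dp":[[0,0.04,-0.03],[0,0,-0.03],[0,0,-0.02],[0,0,0],[0,0,0]],"rotation":[[0,0,0],[0,0,0],[0,0,0],[0,0,0],[0,0,0]],"gripper":[0.5,0.5,0.5,0.5,0.5]}'
```

```text
time_s: 9.12
position: [0.5639, 0.0098, 0.0904]
eef_rot: [0.0, 0.665, 0.747, -0.0]
wrist_force: [-0.1, 0.0, -1.1]
finger_gap: 0.442
gripper_force: 11.8
```

```bash
python3 -m crank '{"dp":[[0,0,-0.02],[0,0,-0.02],[0,0,0],[0,0,0]],"rotation":[[0,0,0],[0,0,0],[0,0,0],[0,0,0]],"gripper":[0.5,0.5,0.5,0.5]}'
```

```text
time_s: 9.62
position: [0.5641, 0.0098, 0.09]
eef_rot: [0.0, 0.665, 0.747, 0.0]
wrist_force: [-7.5, -0.6, 15.5]
finger_gap: 0.441
gripper_force: 13.1
```

Contact. I'll relieve the push slightly, then release and retreat upward.

```bash
python3 -m crank '{"dp":[[0,0,0.02],[0,0,0],[0,0,0],[0,0,0],[0,0,0],[0,0,0],[0,0,0.1],[0,0,0.3],[0,0,0.5],[0,0,0.5],[0,0,0.5],[0,0,0.5],[0,0,0]],"rotation":[[0,0,0],[0,0,0],[0,0,0],[0,0,0],[0,0,0],[0,0,0],[0,0,0],[0,0,0],[0,0,0],[0,0,0],[0,0,0],[0,0,0],[0,0,0]],"gripper":[0.5,0.5,0.05,-0.1,-0.3,-0.4,-0.4,-0.4,-0.4,-0.4,-0.4,-0.4,-0.4]}'
python3 - <<'E'
from h import *
ims=[]
for n in["side","top"]:
    c=read_camera(n); q=cloud(c).reshape(-1,3)
    for nm,x,y,r,bands in(("shaker",.564,.008,.035,((.034,.045),(.05,.065),(.08,.1),(.115,.135))),("handle",.554,.088,.04,((.07,.15),(.1,.155))),("herb",.544,.168,.035,((.034,.045),(.06,.1),(.13,.15)))):
        p=q[np.hypot(q[:,0]-x,q[:,1]-y)<r]
        for lo,hi in bands:
            k=p[(p[:,2]>lo)&(p[:,2]<hi)]
            if len(k)>3: print(n,nm,lo,len(k),k.min(0).round(3),k.max(0).round(3))
    p=q[(abs(q[:,0]-.554)<.06)&(abs(q[:,1]-.088)<.13)&(q[:,2]>.009)&(q[:,2]<.022)]
    r=cv2.minAreaRect(p[:,:2].astype(np.float32)); print(np.round(r[0],3),np.round(r[1],3),round(r[2],1))
    u,v=proj(c,[.554,.088,.08])[0].astype(int)
    ims.append(cv2.resize(c["img"][v-50:v+50,u-50:u+50],(400,400)))
cv2.imwrite("pics/s3.png",cv2.cvtColor(np.hstack(ims),cv2.COLOR_RGB2BGR))
E
```

```text
time_s: 11.25
position: [0.5646, 0.0098, 0.2124]
eef_rot: [0.002, 0.665, 0.747, 0.001]
wrist_force: [-0.2, 0.1, 0.1]
finger_gap: 0.7
gripper_force: 0.0
side shaker 0.034 90 [ 0.534 -0.018  0.034] [0.587 0.037 0.045]
side shaker 0.05 42 [ 0.54  -0.003  0.051] [0.567 0.03  0.065]
side shaker 0.08 72 [ 0.542 -0.003  0.08 ] [0.569 0.031 0.1  ]
side shaker 0.115 76 [ 0.545 -0.002  0.115] [0.574 0.028 0.131]
side handle 0.07 305 [0.544 0.065 0.07 ] [0.566 0.11  0.15 ]
side handle 0.1 208 [0.544 0.066 0.1  ] [0.566 0.11  0.153]
side herb 0.034 105 [0.517 0.138 0.034] [0.568 0.196 0.045]
side herb 0.06 175 [0.522 0.148 0.06 ] [0.554 0.192 0.1  ]
side herb 0.13 188 [0.523 0.148 0.13 ] [0.568 0.191 0.15 ]
[0.555 0.087] [0.075 0.226] 5.6
top shaker 0.034 13 [0.55  0.028 0.035] [0.575 0.035 0.045]
top handle 0.07 88 [0.548 0.076 0.073] [0.563 0.108 0.149]
top handle 0.1 78 [0.548 0.076 0.101] [0.563 0.108 0.152]
top herb 0.034 62 [0.52  0.138 0.034] [0.568 0.192 0.044]
top herb 0.06 34 [0.525 0.144 0.06 ] [0.552 0.188 0.098]
top herb 0.13 159 [0.525 0.145 0.13 ] [0.57  0.188 0.15 ]
[0.555 0.108] [0.075 0.179] 6.9
```

View pics/s3.png

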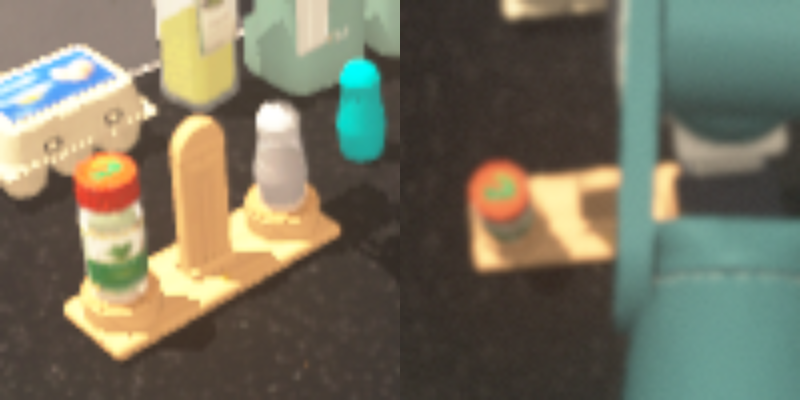

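Side view, left crop: the shaker stands on its pad at (280,160), centred to about 1 mm, and the handle is at (200,190). Next I'll take the handle.

```bash
python3 -m crank '{"dp":[[-0.04,0.31,0],[-0.04,0.31,0],[-0.04,0.31,0],[-0.04,0.31,0],[-0.03,0.31,0],[0,0,0],[0,0,-0.3],[0,0,-0.4],[0,0,-0.4],[0,0,-0.4],[0,0,-0.2],[0,0,0],[0,0,0],[0,0,0],[0,0,0],[0,0,0],[0,0,0],[0,0,0],[0,0,0]],"rotation":[[0,0,0],[0,0,0],[0,0,0],[0,0,0],[0,0,0],[0,0,0],[0,0,0],[0,0,0],[0,0,0],[0,0,0],[0,0,0],[0,0,0],[0,0,0],[0,0,0],[0,0,0],[0,0,0],[0,0,0],[0,0,0],[0,0,0]],"gripper":[-0.4,-0.4,-0.4,-0.4,-0.4,-0.4,-0.4,-0.4,-0.4,-0.4,-0.4,-0.4,0,0.3,0.5,0.6,0.7,0.8,0.9]}' 10
python3 -m crank '{"dp":[[0,0,0],[0,0,0],[0,0,0],[0,0,0]],"rotation":[[0,0,0],[0,0,0],[0,0,0],[0,0,0]],"gripper":[1,1,1,1]}' 40
```

```text
time_s: 13.72
position: [0.5543, 0.0873, 0.1242]
eef_rot: [-0.0, 0.665, 0.747, -0.0]
wrist_force: [-0.1, 0.4, -1.0]
finger_gap: 0.144
gripper_force: 10.0
time_s: 14.22
position: [0.5542, 0.0873, 0.1243]
eef_rot: [-0.0, 0.665, 0.747, -0.0]
wrist_force: [-0.1, -0.1, -5.4]
finger_gap: 0.147
gripper_force: 40.0
```

Gripped at 0.147·93 = 13.7 mm, which is the handle's thickness. Lifting gently.

```bash
python3 -m crank '{"dp":[[0,0,0.03],[0,0,0.06],[0,0,0.1],[0,0,0.13],[0,0,0.15],[0,0,0.15],[0,0,0.15],[0,0,0.15],[0,0,0.15],[0,0,0.15],[0,0,0.15],[0,0,0.15],[0,0,0.15],[0,0,0.15],[0,0,0.15],[0,0,0.12],[0,0,0.09],[0,0,0.06],[0,0,0.03],[0,0,0]],"rotation":[[0,0,0],[0,0,0],[0,0,0],[0,0,0],[0,0,0],[0,0,0],[0,0,0],[0,0,0],[0,0,0],[0,0,0],[0,0,0],[0,0,0],[0,0,0],[0,0,0],[0,0,0],[0,0,0],[0,0,0],[0,0,0],[0,0,0],[0,0,0]],"gripper":[1,1,1,1,1,1,1,1,1,1,1,1,1,1,1,1,1,1,1,1]}'
python3 -m crank '{"dp":[[0,0,0],[0,0,0],[0,0,0],[0,0,0]],"rotation":[[0,0,0],[0,0,0],[0,0,0],[0,0,0]],"gripper":[1,1,1,1]}'
python3 - <<'E'
from h import *
c=read_camera("side"); P=cloud(c); q=P.reshape(-1,3)
p=q[(abs(q[:,0]-.555)<.055)&(abs(q[:,1]-.088)<.13)]
k=p[(p[:,2]>.105)&(p[:,2]<.13)]
A=np.c_[k[:,:2]-[.555,.088],np.ones(len(k))]
print(len(k),k.mean(0).round(4),"plank plane",np.linalg.lstsq(A,k[:,2],rcond=None)[0].round(3))
u,v=proj(c,[.554,.088,.19])[0].astype(int)
cv2.imwrite("pics/s4.png",cv2.cvtColor(cv2.resize(c["img"][v-60:v+60,u-60:u+60],(500,500)),cv2.COLOR_RGB2BGR))
E
```

```text
time_s: 16.73
position: [0.5543, 0.0873, 0.2379]
eef_rot: [-0.0, 0.665, 0.747, -0.0]
wrist_force: [0.7, 0.3, -6.6]
finger_gap: 0.146
gripper_force: 40.0
time_s: 17.23
position: [0.5544, 0.0873, 0.2379]
eef_rot: [-0.0, 0.665, 0.747, -0.0]
wrist_force: [-0.3, 0.1, -6.0]
finger_gap: 0.144
gripper_force: 40.0
288 [0.5269 0.1047 0.1266] plank plane [0.046 0.001 0.128]
```

View pics/s4.png

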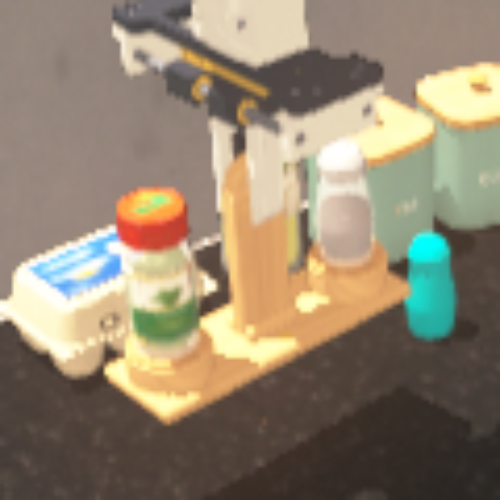

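The stand is held level, about 113 mm up. The herb jar at (160,270) and the shaker at (345,210) both stand on their pads.

```bash
python3 -c "
from plant import *
print(finish_job())"
```

```text
the job is handed in; nothing more can be done
None
```

The job is handed in: the salt shaker stands upright on the empty pad, and the stand is held by its handle about 11 cm up, looking level and steady, with both jars on their pads; no verdict came back.

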